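Cover the salsa and offer the lime dish

TASK

Put the loose wooden lid gently on the one uncovered salsa bowl, fully home and level, and let go of it. Then lift the terracotta dish by its hoop, carry it to a few centimetres above the knob of the covered bowl, centred over it, and turn it a quarter turn either way, so that the hoop is square to the white stripe of the trivet it stood on and a guest can reach the lime. Keep the dish level and the lime in its middle throughout, leave the other things where they are, and finish still holding the dish at rest over the bowl: do not put it down or let go.

Things in the scene. Friction and masses are not known exactly. Their poses are not given: they have to be found in the camera images.
- lid: Loose round wooden lid, 120 g, for the open bowl. Origin: centre of its underside, z up. From below: plug 69 mm diameter, 6 mm high; flange 88 mm diameter from 6 to 11 mm; dark upright cylindrical knob 22 mm diameter from 11 to 43 mm. It starts on the counter (z = 0), knob up.
- bowl: The uncovered white glazed salsa bowl, loose on the turntable, 350 g, 84 mm across the rim outside, 76 mm inside at the mouth, 50 mm high. Origin: centre of its underside. With the lid home its flange rests on the rim and the lid's origin is 44 mm above the bowl's origin. It starts in any of the three places on the turntable.
- turntable: Fixed round wooden turntable (it does not turn), 236 mm diameter, top 30 mm above the counter. Origin: centre of its underside. Three bowls stand on it, 66 mm from its centre.
- bowl_b: Bystander: cobalt blue bowl of the same size that already has its lid and knob on (one piece), top of the knob 87 mm above its origin, which is the centre of its underside. On the turntable.
- bowl_c: Bystander: second cobalt blue lidded bowl, just like bowl_b.
- trivet: Fixed round dark wooden trivet, 176 mm diameter, 10 mm high, origin at the centre of its underside. A white stripe runs across its top along its x axis. A fixed tortilla press (200 mm square, 230 mm high, lever raised) stands at least 0.2 m away, farther out to the right: leave it alone.
- dish: Loose round terracotta dish, 350 g, 132 mm diameter, rim 24 mm high, inside a cone sloping 8 degrees down to the middle. Origin: centre of underside, z up, x along the light wooden hoop over it: uprights at x = +-61 mm; straight level top bar along x, 130 long, 14 wide, 118 to 132 mm above the origin. Starts centred on the trivet, hoop along the stripe.
- hoop_grip (a point): Centre of the hoop's top bar, on the dish's axis, 125 mm above the dish's origin; axes as the dish's.
- lime: Loose green lime, a ball of 40 mm diameter, 60 g; origin at its centre. It rests in the middle of the dish, its centre 28 mm above the dish's origin, and rolls off the middle if the dish is tilted or jerked.
- jar: Bystander: empty green glass jar with screw lid, loose, 76 mm diameter, 120 mm high; origin at the centre of its underside.
There are look-alikes about, which are no part of the job. Leave any yellow look-alike of the dish alone. Leave any pink look-alike of the lid alone.

How it is judged:
By the outcome, as a careful person would: the job done as asked, in the order asked, and still so for the second after the job is handed in, while the arm keeps its last pose, push and grip.
It also fails if it takes over 69 s, if anything falls off the work surface, if the arm or the gripper's body presses on something with over 40 N, if the wrist force passes 120 N, or if a joint passes its speed limit or range.

ROBOT

A 7-joint arm with a two-finger parallel gripper is mounted at the origin on the work surface. World frame = base frame: x ahead of the robot, y to its left, z up, the work surface at z = 0. Lengths are in m, angles in rad, forces in N, time in s.
With the tool pointing down it reaches from about 0.425 to 0.875 m from the base axis. Payload 9.9 kg.
Tool frame: the origin (TCP) lies midway between the tips of the shut fingers; the grasp point (between the pads) lies 19 mm behind it; z points along the fingers, y is the direction in which the jaws open and shut (so a half turn about z gives the same grasp; the last joint's range is limited). The gripper opens to 85 mm and grips with 20 to 120 N. Pads are 22 mm wide; open, the fingers measure 114 mm over their backs; the gripper's body (76 mm by 85 mm) begins 54 mm behind the grasp point. The pads swing forward as they close: fully open they stand 13 mm farther back than shut.
Start: joints at [-1.302, 0.576, 0.025, 1.437, -0.015, 1.129, -0.057], TCP at [0.233, 0.633, 0.231] pointing down, gripper open.
Joint ranges: [-2.76, 2.76], [-0.34, 2.15], [-1.52, 1.57], [0.19, 2.46], [-1.09, 4.23], [0.17, 1.99], [-2.82, 2.82]. Speed limits (rad/s): [2.22, 2.22, 3.01, 3.01, 3.14, 3.14, 3.14].

INTERFACE

Orientations are given as a rotation vector (axis times angle).
In Python, from rig import sense, capture, job_done gives the robot as it stands.
- The arm moves only by the tool drive_tool, never from a script. Its argument "deltas" is one flat list of numbers, 5 for each row, row after row: the shift along the world's x, y, z in m, then the turn about the world's z in degrees, then the finger opening in m, from 0 to 0.0854. In form: [x, y, z, yaw, claw, x, y, z, yaw, claw, ...]. A call has 1 to 12 rows; each row is the pose to reach, as a shift and turn from the pose measured when the call began; what a row does not reach only later rows make up. A row lasts 1/8 s, in which the tool goes at most 62.5 mm and 10.7 degrees, less where a joint would pass 70% of its speed; a pose out of reach is approached as far as the arm can. A call with a gripper value outside its range is refused whole. The fingers move at their own pace and stop on an object; "force" is the grip in N (left out, the last holds). Time passes only in rows, so rows that repeat a pose let the fingers close. It gives the time, the measured TCP pose, the force and the opening at its end, in the units of the state.
- sense(): the state, without advancing time (a new reading comes with each control period).
- capture(name): name is "scene" or "top" or "wrist"; returns a dict with "color" (480x640x3 uint8, red, green, blue), "range_z" (480x640 float32, m along the optical axis (not along the pixel's ray), 0 where there is no reading), "fov_y" (degrees; the focal length in pixels is half the picture's height over the tangent of half this angle, whatever the lens; pixels are square), "cx", "cy" (the principal point, pixels), "R" (3x3) and "t" (3): a world point X has camera coordinates R X + t. Camera axes: x right, y down, z forward; pixel columns grow to the right and rows downward; lengths in m; the calibration is good to about 2 mm. A picture is of the moment at which its call begins.
- job_done(): hands the job in, once; it reports no verdict.
The state is a dict: "clock": time; "qpos": joint angles; "qvel": joint speeds; "effort": joint torques, N m; "position": TCP position; "ee_rot": TCP orientation; "wrist_force": force on the tool from outside, world axes, zero at the start; "torque": the same for the moment, N m; "grip_width": finger opening in m.
Only numpy, scipy, OpenCV 4.12 (cv2) and the standard library are available. Lean on these libraries where they do the work, as an engineer would, in place of code of your own. Each camera call takes 0.05 s, during which the arm holds its last target. There are 200 camera calls.

## Working session

There is one attempt and no reset: what is moved stays moved. The work goes in short steps, Python scripts to look and compute and a tool call to move; the robot and the scene stay as the last step left them, time stands still between calls to the robot, and variables do not carry over. Pictures are saved under pics/ and viewed, about 8 in all and at most 12, crops included, and the job is handed in when it is done.

Besides the shell and the picture viewer there is one more tool, called after ">>>" as a command line: name --argument value ..., lists and objects as JSON in quotes. drive_tool: Moves the arm, as the interface text tells. Its arguments: {"type":"object","properties":{"deltas":{"type":"array"},"force":{"type":"number"}},"required":["deltas"]}

```bash
mkdir -p pics; ls; cat > h.py <<'E'
import numpy as np, cv2
from rig import sense, capture, job_done
def save(c,n,crop=None,s=1):
    im=c["color"][:,:,::-1]
    if crop: x0,y0,x1,y1=crop; im=im[y0:y1,x0:x1]
    cv2.imwrite("pics/"+n,cv2.resize(im,None,fx=s,fy=s,interpolation=cv2.INTER_CUBIC))
def foc(c): return 240/np.tan(np.radians(c["fov_y"])/2)
def pts(c):  # world point per pixel from depth
    v,u=np.mgrid[:480,:640]; z=c["range_z"]; f=foc(c)
    P=np.stack([(u-c["cx"])/f*z,(v-c["cy"])/f*z,z],-1)
    return (P-c["t"])@c["R"]
def ray(c,u,v,h):  # pixel onto plane z=h
    f=foc(c); d=np.array([(u-c["cx"])/f,(v-c["cy"])/f,1])@c["R"]; o=-c["R"].T@c["t"]
    return o+d*(h-o[2])/d[2]
def proj(c,X):
    p=c["R"]@np.array(X)+c["t"]; f=foc(c); return p[:2]/p[2]*f+[c["cx"],c["cy"]]
E
python3 - <<'E'
from h import *
import pickle
s=sense(); print({k:np.round(v,3).tolist() for k,v in s.items()})
t=capture("top"); a=capture("scene"); pickle.dump((t,a),open("a.pkl","wb"))
for c in (t,a): print(c["fov_y"],c["cx"],c["cy"],(-c["R"].T@c["t"]).round(3),c["R"].round(2).tolist(), (c["range_z"]>0).mean())
cv2.imwrite("pics/1.png",cv2.resize(np.vstack([t["color"],a["color"]])[:,:,::-1],None,fx=.625,fy=.625,interpolation=cv2.INTER_AREA))
E
```

```text
pics
{'clock': 0.0, 'qpos': [-1.302, 0.577, 0.025, 1.438, -0.015, 1.129, -0.056], 'qvel': [-0.001, -0.0, -0.0, -0.0, -0.002, 0.001, 0.0], 'effort': [0.001, -76.576, 2.251, -28.596, 0.015, 0.013, -0.0], 'position': [0.233, 0.633, 0.23], 'ee_rot': [-0.551, -3.093, 0.003], 'wrist_force': [-0.022, 0.414, -0.543], 'torque': [0.044, -0.012, -0.002], 'grip_width': 0.085}
56.93274960357434 317.07648376074485 240.98113767568307 [ 0.484 -0.053  1.057] [[-0.01, -1.0, -0.02], [-0.99, 0.01, -0.11], [0.11, 0.02, -0.99]] 0.9960091145833333
48.2772410620529 315.20830531132015 238.0520322705826 [1.341 0.302 0.681] [[-0.43, 0.9, 0.0], [0.5, 0.24, -0.83], [-0.75, -0.36, -0.56]] 0.996044921875
```

View pics/1.png

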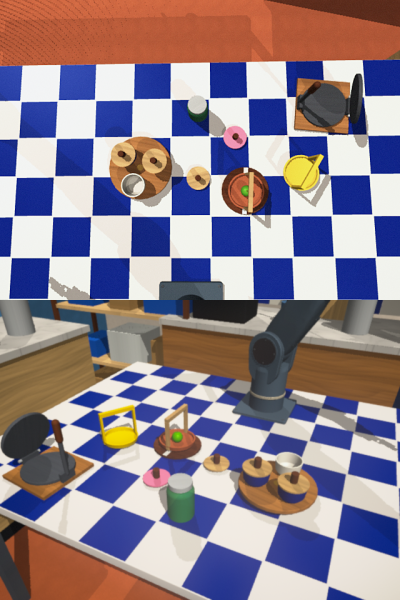

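Picture 1 (pixels in the 0.625 scale). The top view shows:
- Lid candidates: the plain wooden lid on the counter at (198,178), the pink one at (235,137), and fixed lids on the blue bowls at (123,154) and (155,160). I choose (198,178).
- Open white bowl at (132,186).
- Dish candidates: terracotta at (245,190) and yellow at (302,172). I choose terracotta.
- Jar at (198,108) and press at (325,105).

```bash
cat > m.py <<'E'
from h import *
import pickle
t,a=pickle.load(open("a.pkl","rb"))
P=pts(t)
def fit(name,box,z0,z1,extra=None):
    x0,y0,x1,y1=[int(k*1.6) for k in box]
    Q=P[y0:y1,x0:x1]; m=(Q[...,2]>z0)&(Q[...,2]<z1)
    q=Q[m]; 
    c,r=cv2.minEnclosingCircle(q[:,:2].astype(np.float32)) if len(q)>2 else ((0,0),0)
    print(name,len(q),"mean",q.mean(0).round(4),"circ",np.round(c,4),round(r,4)); return q
fit("lid flange+",(183,163,213,193),.006,.06)
fit("lid knob",(183,163,213,193),.03,.06)
fit("bowl rim",(115,170,150,200),.07,.09)
fit("knob b",(106,136,138,168),.105,.14); fit("knob c",(140,145,172,172),.105,.14)
fit("turntable",(100,130,180,205),.02,.035)
fit("trivet",(215,160,278,222),.005,.014)
q=fit("bar",(215,160,278,222),.11,.16); d=np.linalg.svd(q[:,:2]-q[:,:2].mean(0))[2][0]; print("bar dir",d,np.degrees(np.arctan2(d[1],d[0])),"z",np.percentile(q[:,2],[5,50,95]))
pr=(q[:,:2]-q[:,:2].mean(0))@d; print("bar len",np.ptp(pr),"mid",q[:,:2].mean(0)+d*(pr.max()+pr.min())/2)
fit("dish rim",(215,160,278,222),.025,.038)
fit("jar",(185,90,212,125),.08,.14)
fit("yellow",(280,150,335,200),.01,.2)
hsv=cv2.cvtColor(t["color"],cv2.COLOR_RGB2HSV)
W=(hsv[...,1]<50)&(hsv[...,2]>150)&(abs(P[...,2]-.010)<.006); sub=np.zeros_like(W); sub[290:350,350:435]=1
ys,xs=np.nonzero(W&sub); print("white",len(xs), [P[y,x].round(3).tolist() for y,x in list(zip(ys,xs))[::max(1,len(xs)//12)]])
im=t["color"][200:370,160:460,::-1]; cv2.imwrite("pics/2.png",cv2.resize(im,None,fx=2.6,fy=2.6,interpolation=cv2.INTER_CUBIC))
E
python3 m.py
```

```text
lid flange+ 1090 mean [ 0.4931 -0.0285  0.0131] circ [ 0.4766 -0.0296] 0.0606
lid knob 68 mean [ 0.4931 -0.0287  0.0432] circ [ 0.4934 -0.0283] 0.0107
bowl rim 300 mean [0.4702 0.2034 0.0785] circ [0.4792 0.1855] 0.06
knob b 88 mean [0.5768 0.2347 0.1156] circ [0.5772 0.2359] 0.011
knob c 85 mean [0.5534 0.123  0.1164] circ [0.5533 0.1243] 0.0111
turntable 4565 mean [0.5262 0.1787 0.0303] circ [0.5338 0.1867] 0.1179
trivet 1747 mean [ 0.447  -0.1968  0.0098] circ [ 0.4434 -0.1982] 0.1467
bar 521 mean [ 0.4449 -0.2026  0.1405] circ [ 0.4451 -0.2037] 0.0653
bar dir [-0.99852428  0.05430712] 176.8868998727078 z [0.13088829 0.14163139 0.14421557]
bar len 0.12962406786859876 mid [ 0.44511956 -0.20259298]
dish rim 1033 mean [ 0.4445 -0.203   0.0297] circ [ 0.4455 -0.204 ] 0.0662
jar 944 mean [ 0.7403 -0.03    0.1137] circ [ 0.7454 -0.0296] 0.0376
yellow 2580 mean [ 0.5133 -0.407   0.045 ] circ [ 0.5101 -0.4102] 0.0665
white 74 [[0.467, -0.106, 0.004], [0.388, -0.126, 0.004], [0.374, -0.192, 0.011], [0.372, -0.199, 0.008], [0.37, -0.199, 0.008], [0.368, -0.194, 0.011], [0.365, -0.19, 0.01], [0.365, -0.203, 0.011], [0.363, -0.199, 0.011], [0.361, -0.194, 0.015], [0.358, -0.16, 0.006], [0.356, -0.109, 0.006], [0.349, -0.194, 0.006]]
```

View pics/2.png

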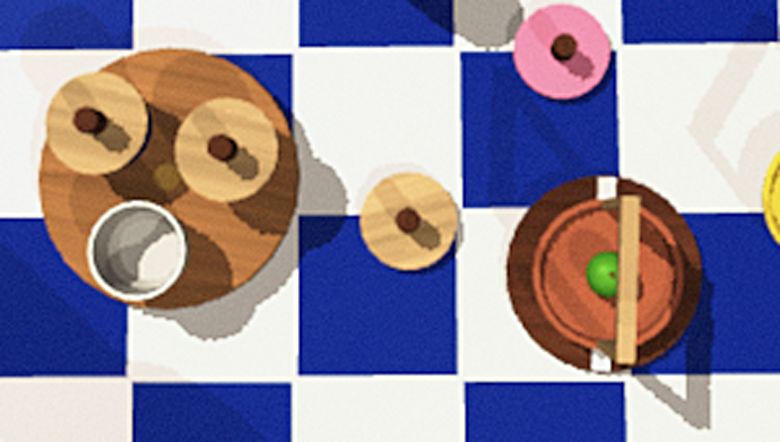

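Picture 2 (crop scale 2.6) confirms the plain wood lid at (408,222) with a dark knob, the open white bowl at (137,250), and the terracotta dish with lime and its hoop along the white stripe at (607,187)–(601,360). Sizes and heights match the descriptions. I'll move above the lid.

>>> drive_tool --deltas '[0.07,-0.07,0,-8,0.06,0.13,-0.13,0,-16,0.06,0.19,-0.19,0,-24,0.06,0.23,-0.24,0,-32,0.06,0.25,-0.3,0,-40,0.06,0.255,-0.36,0,-48,0.06,0.26,-0.42,0,-56,0.06,0.26,-0.48,0,-64,0.06,0.26,-0.54,-0.01,-70,0.06,0.26,-0.6,-0.03,-70,0.06,0.26,-0.64,-0.05,-70,0.06,0.26,-0.662,-0.06,-70,0.06]' --force 30

```text
clock: 1.6
position: [0.4929, -0.0236, 0.1727]
ee_rot: [-2.225, -2.217, 0.001]
wrist_force: [1.4, -0.4, 0.3]
grip_width: 0.0604
```

>>> drive_tool --deltas '[0,0,0,0,0.06]'

```text
clock: 1.72
position: [0.4914, -0.0288, 0.1716]
ee_rot: [-2.234, -2.208, 0.006]
wrist_force: [0.6, 0.2, 0.7]
grip_width: 0.0602
```

```bash
python3 - <<'E'
from h import *
import pickle
s=sense(); print(s["clock"],s["position"].round(4) if hasattr(s["position"],'round') else s["position"],s["ee_rot"],s["grip_width"],s["qpos"])
c=capture("wrist"); pickle.dump(c,open("w1.pkl","wb")); save(c,"3.png")
P=pts(c)
m=(P[...,2]>.036)&(P[...,2]<.047)&(np.hypot(P[...,0]-.493,P[...,1]+.0285)<.03)
q=P[m]; print("knob",len(q),q.mean(0),cv2.minEnclosingCircle(q[:,:2].astype(np.float32)))
m=(P[...,2]>.007)&(P[...,2]<.014)&(np.hypot(P[...,0]-.493,P[...,1]+.0285)<.055)
q=P[m]; print("flange",len(q),q.mean(0),cv2.minEnclosingCircle(q[:,:2].astype(np.float32)))
# bowl rim from top: dedicated
t,a=pickle.load(open("a.pkl","rb")); P=pts(t)
m=(P[...,2]>.076)&(P[...,2]<.084)&(np.hypot(P[...,0]-.469,P[...,1]-.2)<.05); q=P[m]
A=np.c_[2*q[:,:2],np.ones(len(q))]; r=np.linalg.lstsq(A,(q[:,:2]**2).sum(1),rcond=None)[0]; print("rim",len(q),r[:2],np.sqrt(r[2]+r[0]**2+r[1]**2))
E
```

```text
1.725 [ 0.4914 -0.0288  0.1716] [-2.23357083 -2.20807696  0.00587874] 0.06015932339291703 [-0.32958875  0.40751712  0.4093372   1.99711154 -0.22233998  0.78304035
  0.19736818]
knob 825 [ 0.4914217  -0.02646904  0.04190964] ((0.49141430854797363, -0.027428656816482544), 0.010979114100337029)
flange 9930 [ 0.49144315 -0.02547288  0.01046484] ((0.4911210238933563, -0.02746693231165409), 0.04426111653447151)
rim 225 [0.46890627 0.20041062] 0.03953945464518863
```

View pics/3.png

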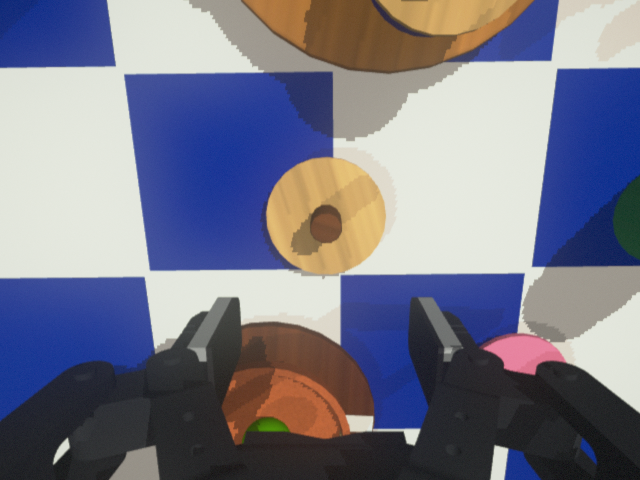

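Picture 3: the wooden lid's knob is at (326,223), between and ahead of the fingers. The wrist and top estimates agree to 2 mm. I'll descend and grip.

>>> drive_tool --deltas '[0.001,0.001,-0.03,0,0.05,0.001,0.001,-0.07,0,0.05,0.001,0.001,-0.11,0,0.05,0.001,0.001,-0.14,0,0.05,0.001,0.001,-0.157,0,0.05,0.001,0.001,-0.157,0,0.05,0.001,0.001,-0.157,0,0.01,0.001,0.001,-0.157,0,0.01,0.001,0.001,-0.157,0,0.01,0.001,0.001,-0.157,0,0.01,0.001,0.001,-0.157,0,0.01,0.001,0.001,-0.157,0,0.01]' --force 40

```text
clock: 3.28
position: [0.4937, -0.0245, 0.0161]
ee_rot: [-2.23, -2.212, 0.001]
wrist_force: [-0.8, 2.6, 7.5]
grip_width: 0.0209
```

>>> drive_tool --deltas '[0,0,0.02,0,0.01,0,0,0.05,0,0.01,0,0,0.09,0,0.01,0,0,0.12,0,0.01,0,0,0.13,0,0.01,0,0,0.13,0,0.01]'

```text
clock: 4.03
position: [0.4939, -0.0243, 0.1463]
ee_rot: [-2.23, -2.213, -0.001]
wrist_force: [0.4, 0.9, -2.3]
grip_width: 0.0206
```

>>> drive_tool --deltas '[-0.002,0.02,0.005,0,0.01,-0.005,0.05,0.005,0,0.01,-0.01,0.085,0.005,0,0.01,-0.014,0.12,0.005,0,0.01,-0.018,0.155,0.005,0,0.01,-0.021,0.185,0.005,0,0.01,-0.024,0.21,0.005,0,0.01,-0.025,0.222,0.005,0,0.01,-0.025,0.225,0.005,0,0.01,-0.025,0.225,0.005,0,0.01,-0.025,0.225,0.005,0,0.01]'

```text
clock: 5.4
position: [0.469, 0.1996, 0.1513]
ee_rot: [2.231, 2.211, 0.0]
wrist_force: [-0.4, -0.3, -1.7]
grip_width: 0.0209
```

```bash
cat > rim.py <<'E'
from h import *
def circ(q):
    A=np.c_[2*q[:,:2],np.ones(len(q))]; r=np.linalg.lstsq(A,(q[:,:2]**2).sum(1),rcond=None)[0]; return r[:2].round(4),round(float(np.sqrt(r[2]+r[0]**2+r[1]**2)),4)
E
python3 - <<'E'
from rim import *
s=sense(); print(s["clock"],s["position"],s["ee_rot"])
w=capture("wrist"); t=capture("top"); a=capture("scene")
T=np.array(s["position"])
for n,c in(("w",w),("t",t),("a",a)):
    P=pts(c); d=np.hypot(P[...,0]-T[0],P[...,1]-T[1])
    m=(d<.06)&(P[...,2]>T[2]-.012)&(P[...,2]<T[2]+.003)
    q=P[m]; 
    if len(q)>20: print(n,"lid",len(q),cv2.minEnclosingCircle(q[:,:2].astype(np.float32)), np.linalg.lstsq(np.c_[q[:,:2]-T[:2],np.ones(len(q))],q[:,2],rcond=None)[0].round(4))
    m=(d<.06)&(P[...,2]>.076)&(P[...,2]<.084); q=P[m]
    if len(q)>20: print(n,"rim",len(q),circ(q),cv2.minEnclosingCircle(q[:,:2].astype(np.float32)))
cv2.imwrite("pics/4.png",cv2.resize(np.vstack([w["color"],a["color"]])[:,:,::-1],None,fx=.625,fy=.625,interpolation=cv2.INTER_AREA))
E
```

```text
5.4 [0.46904273 0.19959997 0.15133122] [2.23122221e+00 2.21130970e+00 4.38936163e-04]
w lid 22362 ((0.468944251537323, 0.19600030779838562), 0.04450930655002594) [ 0.0005 -0.0027  0.1458]
w rim 1448 (array([0.4672, 0.2025]), 0.0391) ((0.46681496500968933, 0.21418234705924988), 0.03987200930714607)
t lid 771 ((0.4708120822906494, 0.19416430592536926), 0.043613921850919724) [0.0026 0.0154 0.1467]
t rim 68 (array([0.4689, 0.2005]), 0.0398) ((0.4676405191421509, 0.1830306351184845), 0.037397440522909164)
a lid 872 ((0.4693583846092224, 0.19427421689033508), 0.045756809413433075) [-0.0105 -0.0036  0.146 ]
a rim 276 (array([0.4681, 0.1996]), 0.0395) ((0.467814564704895, 0.19834072887897491), 0.04350360855460167)
```

View pics/4.png

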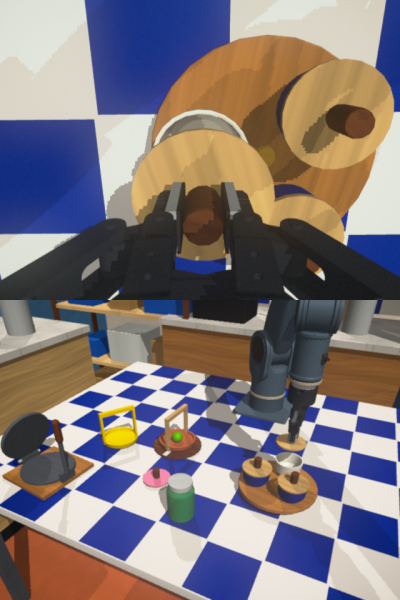

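Picture 4: the lid is held level above the white bowl. All three views show it needs about (−1.5, +6) mm to be centred. I'll correct that and descend gently.

>>> drive_tool --deltas '[-0.001,0.006,-0.01,0,0.01,-0.0015,0.006,-0.025,0,0.01,-0.0015,0.006,-0.038,0,0.01,-0.0015,0.006,-0.046,0,0.01,-0.0015,0.006,-0.048,0,0.01,-0.0015,0.006,-0.048,0,0.01,-0.0015,0.006,-0.048,0,0.01]'

```text
clock: 6.42
position: [0.4678, 0.2062, 0.1038]
ee_rot: [2.231, 2.212, 0.002]
wrist_force: [-0.1, 0.3, -1.2]
grip_width: 0.0204
```

```bash
python3 - <<'E'
from rim import *
s=sense(); print(s["clock"],s["position"],s["wrist_force"])
w=capture("wrist"); t=capture("top"); a=capture("scene")
T=np.array(s["position"])
for n,c in(("w",w),("t",t),("a",a)):
    P=pts(c); d=np.hypot(P[...,0]-T[0],P[...,1]-T[1])
    m=(d<.06)&(P[...,2]>T[2]-.010)&(P[...,2]<T[2]+.003); q=P[m]
    print(n,"lid",len(q),cv2.minEnclosingCircle(q[:,:2].astype(np.float32)))
    m=(d<.06)&(P[...,2]>.074)&(P[...,2]<.084); q=P[m]
    if len(q)>20: print(n,"rim",len(q),circ(q))
E
```

```text
6.425 [0.46778692 0.20615496 0.10376213] [-0.06830166  0.26158268 -1.23702054]
w lid 22310 ((0.46768951416015625, 0.2024204432964325), 0.04454733431339264)
t lid 681 ((0.46927130222320557, 0.19906601309776306), 0.043101727962493896)
t rim 31 (array([0.4689, 0.2014]), 0.0415)
a lid 853 ((0.4676363468170166, 0.1998494565486908), 0.04578855261206627)
a rim 169 (array([0.4682, 0.1994]), 0.0397)
```

>>> drive_tool --deltas '[0,0,-0.003,0,0.01,0,0,-0.006,0,0.01,0,0,-0.009,0,0.01,0,0,-0.011,0,0.01,0,0,-0.0125,0,0.01,0,0,-0.0135,0,0.01,0,0,-0.0135,0,0.01]'

```text
clock: 7.45
position: [0.4677, 0.2062, 0.0905]
ee_rot: [-2.231, -2.212, -0.002]
wrist_force: [-1.2, -1.8, 3.3]
grip_width: 0.0208
```

>>> drive_tool --deltas '[0,0,0,0,0.026,0,0,0,0,0.032,0,0,0,0,0.04,0,0,0,0,0.045,0,0,0,0,0.045,0,0,0.015,0,0.045,0,0,0.04,0,0.045,0,0,0.08,0,0.045,0,0,0.12,0,0.05,0,0,0.14,0,0.05]'

```text
clock: 8.7
position: [0.4684, 0.2061, 0.2337]
ee_rot: [2.231, 2.211, 0.007]
wrist_force: [0.1, 0.7, -0.5]
grip_width: 0.0499
```

>>> drive_tool --deltas '[0,-0.04,0.005,-8,0.05,0,-0.09,0.01,-18,0.05,0,-0.14,0.015,-28,0.05,0,-0.19,0.02,-38,0.05,0,-0.24,0.025,-48,0.05,-0.01,-0.29,0.03,-58,0.05,-0.015,-0.34,0.03,-68,0.05,-0.018,-0.375,0.03,-78,0.05,-0.02,-0.395,0.03,-86,0.05,-0.02,-0.405,0.03,-93,0.05,-0.02,-0.409,0.03,-93,0.05,-0.02,-0.409,0.03,-93,0.05]'

```text
clock: 10.2
position: [0.4484, -0.2027, 0.264]
ee_rot: [3.137, -0.092, 0.005]
wrist_force: [-0.9, 0.5, 0.2]
grip_width: 0.0499
```

```bash
python3 - <<'E'
from rim import *
s=sense(); print(s["clock"],s["position"],s["ee_rot"],s["wrist_force"],s["qpos"])
from scipy.spatial.transform import Rotation as Ro
R=Ro.from_rotvec(s["ee_rot"]).as_matrix(); print("jaw angle",np.degrees(np.arctan2(R[1,1],R[0,1])),"z",R[:,2].round(4))
w=capture("wrist"); t=capture("top"); a=capture("scene")
for n,c in(("t",t),("a",a)):
    P=pts(c); d=np.hypot(P[...,0]-.4675,P[...,1]-.2014)
    m=(d<.055)&(P[...,2]>.08)&(P[...,2]<.095); q=P[m]
    e=cv2.minEnclosingCircle(q[:,:2].astype(np.float32)); print(n,"lid",len(q),e, np.linalg.lstsq(np.c_[q[:,:2]-e[0],np.ones(len(q))],q[:,2],rcond=None)[0].round(4))
    m=(d<.055)&(P[...,2]>.110)&(P[...,2]<.13); q=P[m]; print("knob",q.mean(0),cv2.minEnclosingCircle(q[:,:2].astype(np.float32)))
for n,c in(("w",w),("t",t)):
    P=pts(c); d=np.hypot(P[...,0]-.445,P[...,1]+.203)
    m=(d<.072)&(P[...,2]>.134)&(P[...,2]<.15); q=P[m]
    if len(q)>20:
        dd=np.linalg.svd(q[:,:2]-q[:,:2].mean(0),full_matrices=False)[2][0]; print(n,"bar",len(q),q.mean(0),np.degrees(np.arctan2(dd[1],dd[0])),"ends",q[np.argmin(q[:,0])],q[np.argmax(q[:,0])])
    m=(d<.075)&(P[...,2]>.028)&(P[...,2]<.037); q=P[m]; print(n,"dish",len(q),cv2.minEnclosingCircle(q[:,:2].astype(np.float32)) if len(q)>5 else 0)
cv2.imwrite("pics/5.png",cv2.resize(np.vstack([w["color"],a["color"]])[:,:,::-1],None,fx=.625,fy=.625,interpolation=cv2.INTER_AREA))
E
```

```text
10.2 [ 0.44835581 -0.20269148  0.2640451 ] [ 3.13653764 -0.09179156  0.00456589] [-0.87373668  0.46136177  0.16817822] [-0.34805503  0.405384    0.97764183  1.87972713 -0.38357109  1.05472437
 -0.84444405]
jaw angle -93.3529068813107 z [ 0.0028 -0.0038 -1.    ]
t lid 1163 ((0.4694559872150421, 0.20188447833061218), 0.044120483100414276) [-0.0026 -0.0048  0.0856]
knob [0.46927698 0.20120413 0.11697239] ((0.4690752327442169, 0.20169328153133392), 0.010702353902161121)
a lid 924 ((0.46808135509490967, 0.20043906569480896), 0.04568309336900711) [-0.0123 -0.0037  0.0853]
knob [0.47071365 0.20129772 0.11548614] ((0.46719789505004883, 0.19985331594944), 0.011926943436264992)
w bar 4212 [ 0.44801511 -0.20338039  0.14155323] 176.72329257790054 ends [ 0.37815369 -0.20298818  0.14093383] [ 0.5088292  -0.20075623  0.13846791]
w dish 3521 ((0.44339802861213684, -0.20296449959278107), 0.06621033698320389)
t bar 264 [ 0.45908341 -0.20322501  0.14168588] 175.525367244537 ends [ 0.38955985 -0.19366998  0.1370387 ] [ 0.50932881 -0.20029753  0.14013215]
t dish 324 ((0.44545575976371765, -0.20362479984760284), 0.06607287377119064)
```

View pics/5.png

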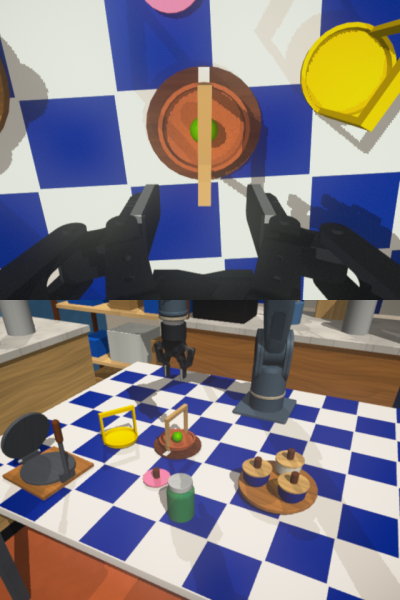

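Picture 5: the lid sits level on the bowl. Its flange top is at 85.5 mm (expected 85) and it is centred at about (0.469, 0.201). The dish hoop runs at (203,85)–(203,205) between the open jaws, and the lime is in the middle. I'll descend onto the bar.

>>> drive_tool --deltas '[-0.002,0,-0.03,0,0.045,-0.004,0,-0.065,0,0.04,-0.004,0,-0.1,0,0.035,-0.004,0,-0.125,0,0.03,-0.004,0,-0.14,0,0.03,-0.004,0,-0.147,0,0.03,-0.004,0,-0.148,0,0.03,-0.004,0,-0.148,0,0.03]'

```text
clock: 11.35
position: [0.4448, -0.2024, 0.1164]
ee_rot: [3.137, -0.092, 0.006]
wrist_force: [0.5, -0.3, -0.0]
grip_width: 0.0302
```

```bash
python3 - <<'E'
from rim import *
s=sense(); print(s["clock"],s["position"],s["ee_rot"],s["wrist_force"],s["grip_width"])
w=capture("wrist"); P=pts(w)
d=np.hypot(P[...,0]-.445,P[...,1]+.203)
m=(d<.075)&(P[...,2]>.134)&(P[...,2]<.148); print("bar",m.sum(),np.median(P[m],0))
save(w,"6.png")
E
```

```text
11.35 [ 0.44482723 -0.20244168  0.11641204] [ 3.13653497 -0.09240998  0.00596187] [ 0.53777736 -0.27692907 -0.02142332] 0.030206283318366098
bar 16310 [ 0.46028334 -0.20455077  0.14158828]
```

View pics/6.png

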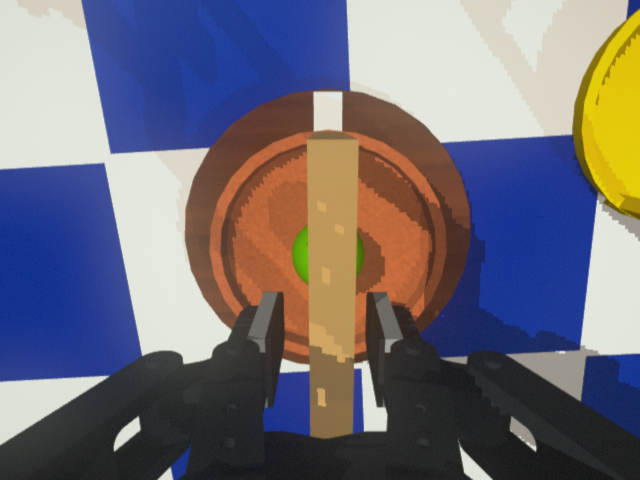

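Picture 6: the bar at (333,300) is between the pads, about 1 mm to the right of centre (−y). I'll nudge across, close gradually and lift gently.

>>> drive_tool --deltas '[0,-0.001,0,0,0.024,0,-0.001,0,0,0.021,0,-0.001,0,0,0.018,0,-0.001,0,0,0.016,0,-0.001,0,0,0.014,0,-0.001,0,0,0.012,0,-0.001,0,0,0.008,0,-0.001,0,0,0.005,0,-0.001,0,0,0.005]' --force 70

```text
clock: 12.52
position: [0.445, -0.2039, 0.1167]
ee_rot: [3.136, -0.093, 0.007]
wrist_force: [-1.1, -3.0, 5.3]
grip_width: 0.0126
```

>>> drive_tool --deltas '[0,0,0.002,0,0.005,0,0,0.006,0,0.005,0,0,0.012,0,0.005,0,0,0.018,0,0.005,0,0,0.024,0,0.005,0,0,0.028,0,0.005,0,0,0.03,0,0.005,0,0,0.03,0,0.005]'

```text
clock: 13.52
position: [0.445, -0.2039, 0.1468]
ee_rot: [3.136, -0.093, 0.007]
wrist_force: [-0.0, -0.4, -4.6]
grip_width: 0.0125
```

```bash
cat > chk.py <<'E'
from rim import *
from scipy.spatial.transform import Rotation as Ro
s=sense(); T=np.array(s["position"]); print(s["clock"],T.round(4),np.round(s["wrist_force"],1),np.round(s["torque"],2),s["grip_width"])
R=Ro.from_rotvec(s["ee_rot"]).as_matrix(); print("jaw angle",np.degrees(np.arctan2(R[1,1],R[0,1])),"z",R[:,2].round(4))
C={}
for n in("wrist","top","scene"):
    c=C[n]=capture(n); P=pts(c); d=np.hypot(P[...,0]-T[0],P[...,1]-T[1]); zo=T[2]-.106
    hsv=cv2.cvtColor(c["color"],cv2.COLOR_RGB2HSV)
    m=(d<.08)&(P[...,2]>zo+.017)&(P[...,2]<zo+.029)&(hsv[...,0]<15)&(hsv[...,1]>90)&(np.hypot(P[...,0]-T[0],P[...,1]-T[1])>.055); q=P[m]
    if len(q)>20:
        e=cv2.minEnclosingCircle(q[:,:2].astype(np.float32)); print(n,"rim",len(q),np.round(e[0]-T[:2],4),round(e[1],4),"tilt deg",np.degrees(np.linalg.lstsq(np.c_[q[:,:2]-T[:2],np.ones(len(q))],q[:,2],rcond=None)[0][:2]).round(2))
    m=(d<.075)&(P[...,2]>zo+.010)&(P[...,2]<zo+.06)&(hsv[...,0]>35)&(hsv[...,0]<80)&(hsv[...,1]>100); q=P[m]
    if len(q)>20:
        A=np.c_[2*q,np.ones(len(q))]; r=np.linalg.lstsq(A,(q**2).sum(1),rcond=None)[0]; print(n,"lime",len(q),(r[:3]-T).round(4),np.sqrt(r[3]+(r[:3]**2).sum()).round(4))
    m=(d<.072)&(P[...,2]>T[2]+.02)&(P[...,2]<T[2]+.03)&(hsv[...,1]>60)&(hsv[...,0]<25); q=P[m]
    if len(q)>50:
        dd=np.linalg.svd(q-q.mean(0),full_matrices=False)[2][0]; print(n,"bar",len(q),np.degrees(np.arctan2(dd[1],dd[0])).round(2),"pitch",np.degrees(np.arcsin(dd[2])).round(2))
E
python3 chk.py
```

```text
13.525 [ 0.445  -0.2039  0.1468] [-0.  -0.4 -4.6] [0.07 0.03 0.05] 0.012547085709559841
jaw angle -93.3900655022269 z [ 0.0045 -0.0045 -1.    ]
wrist rim 7715 [-0.0011  0.0009] 0.0662 tilt deg [ 0.42 -0.18]
wrist lime 827 [-0.0011  0.001  -0.0784] 0.0196
wrist bar 14030 176.94 pitch -0.01
top rim 251 [0.0005 0.001 ] 0.0654 tilt deg [-0.03  0.09]
top bar 121 172.65 pitch 0.75
scene rim 436 [-0.0012 -0.0015] 0.0685 tilt deg [ 0.19 -0.24]
scene lime 220 [ 0.0004  0.     -0.0762] 0.0176
scene bar 153 0.64 pitch -1.81
```

>>> drive_tool --deltas '[0,0,0.003,0,0.005,0,0,0.01,0,0.005,0,0,0.021,0,0.005,0,0,0.034,0,0.005,0,0,0.048,0,0.005,0,0,0.062,0,0.005,0,0,0.076,0,0.005,0,0,0.089,0,0.005,0,0,0.1,0,0.005,0,0,0.107,0,0.005,0,0,0.111,0,0.005,0,0,0.112,0,0.005]'

```text
clock: 15.18
position: [0.4449, -0.2038, 0.2585]
ee_rot: [3.136, -0.093, 0.006]
wrist_force: [1.2, 0.1, -4.6]
grip_width: 0.0125
```

>>> drive_tool --deltas '[0,0.002,0,0.5,0.005,0,0.007,0,1.5,0.005,0.001,0.014,0,3,0.005,0.001,0.023,0,5,0.005,0.002,0.034,0,7.5,0.005,0.003,0.046,0,10,0.005,0.003,0.058,0,12.5,0.005,0.004,0.07,0,15,0.005,0.005,0.082,0,17.5,0.005,0.006,0.094,0,20,0.005,0.006,0.106,0,22.5,0.005,0.007,0.118,0,25,0.005]'

```text
clock: 16.68
position: [0.4518, -0.085, 0.2585]
ee_rot: [3.082, 0.593, 0.008]
wrist_force: [0.3, 0.5, -5.4]
grip_width: 0.0124
```

>>> drive_tool --deltas '[0.001,0.012,0,2.7,0.005,0.001,0.024,0,5.5,0.005,0.002,0.037,0,8.5,0.005,0.003,0.05,0,11.5,0.005,0.004,0.063,0,14.5,0.005,0.005,0.076,0,17.5,0.005,0.005,0.089,0,20.5,0.005,0.006,0.102,0,23.5,0.005,0.007,0.115,0,26.5,0.005,0.008,0.128,0,29.5,0.005,0.008,0.14,0,32.5,0.005,0.009,0.152,0,35.5,0.005]'

```text
clock: 18.18
position: [0.4608, 0.0678, 0.2585]
ee_rot: [2.753, 1.51, 0.009]
wrist_force: [-0.1, -0.4, -4.7]
grip_width: 0.0127
```

>>> drive_tool --deltas '[0.001,0.012,0,2.8,0.005,0.001,0.024,0,5.5,0.005,0.002,0.036,0,8.2,0.005,0.003,0.048,0,11,0.005,0.003,0.06,0,13.7,0.005,0.004,0.072,0,16.5,0.005,0.005,0.084,0,19.2,0.005,0.006,0.095,0,22,0.005,0.006,0.105,0,24.2,0.005,0.007,0.113,0,26,0.005,0.007,0.119,0,27.5,0.005,0.008,0.123,0,28.5,0.005]'

```text
clock: 19.68
position: [0.4688, 0.191, 0.2585]
ee_rot: [2.297, 2.143, 0.009]
wrist_force: [0.4, 0.1, -4.1]
grip_width: 0.0125
```

```bash
python3 chk.py
```

```text
19.675 [0.4688 0.191  0.2585] [ 0.4  0.1 -4.1] [-0.04 -0.01 -0.06] 0.012543202147152871
jaw angle -3.960223034451818 z [ 0.0042  0.0037 -1.    ]
wrist rim 7641 [ 0.0001 -0.0001] 0.0663 tilt deg [0.22 0.48]
wrist lime 833 [-0.      0.0003 -0.0783] 0.0195
wrist bar 14020 -93.83 pitch -0.06
top rim 499 [0.0019 0.0001] 0.0661 tilt deg [ 0.14 -0.51]
top lime 129 [ 0.0017  0.     -0.076 ] 0.0186
top bar 275 -93.35 pitch -0.43
scene rim 681 [ 0.     -0.0024] 0.0678 tilt deg [ 0.2  -0.28]
scene lime 360 [-0.0162 -0.0036 -0.088 ] 0.0356
scene bar 407 86.25 pitch 0.05
```

>>> drive_tool --deltas '[0,0.002,0,0.2,0.005,0,0.005,0,0.4,0.005,0,0.008,0,0.6,0.005,0,0.0095,0,0.7,0.005,0,0.01,0,0.7,0.005,0,0.01,0,0.7,0.005,0,0.01,0,0.7,0.005,0,0.01,0,0.7,0.005]'

```text
clock: 20.82
position: [0.4688, 0.2006, 0.2585]
ee_rot: [2.285, 2.156, 0.009]
wrist_force: [-0.2, -0.5, -4.6]
grip_width: 0.0128
```

```bash
cat >> chk.py <<'E'
for n in("top","scene"):
    P=pts(C[n])
    for k,p in(("knob A",(.469,.201)),("knob b",(.577,.236)),("knob c",(.5533,.1243)),("jar",(.7454,-.03))):
        d=np.hypot(P[...,0]-p[0],P[...,1]-p[1]); m=(d<(.04 if k=="jar" else .02))&(P[...,2]>.105)&(P[...,2]<.125); q=P[m]
        if len(q)>5: print(n,k,len(q),np.round(cv2.minEnclosingCircle(q[:,:2].astype(np.float32))[0],4),q[:,2].max().round(4))
c=C["top"]; hsv=cv2.cvtColor(c["color"],cv2.COLOR_RGB2HSV); P=pts(c)
m=(hsv[...,1]<60)&(hsv[...,2]>120)&(np.hypot(P[...,0]-.445,P[...,1]+.2035)<.082)&(P[...,2]<.02); q=P[m]
dd=np.linalg.svd(q[:,:2]-q[:,:2].mean(0),full_matrices=False)[2][0]; print("stripe",len(q),q.mean(0).round(4),np.degrees(np.arctan2(dd[1],dd[0])).round(2))
cv2.imwrite("pics/7.png",cv2.resize(np.vstack([C["top"]["color"],C["scene"]["color"]])[:,:,::-1],None,fx=.625,fy=.625,interpolation=cv2.INTER_AREA))
E
python3 chk.py
```

```text
20.825 [0.4688 0.2006 0.2585] [-0.2 -0.5 -4.6] [-0.08 -0.01 -0.01] 0.012776330423561752
jaw angle -3.342399322348111 z [ 0.0042  0.0037 -1.    ]
wrist rim 7653 [0.0001 0.0001] 0.0662 tilt deg [0.23 0.47]
wrist lime 835 [ 0.0001  0.0004 -0.0784] 0.0196
wrist bar 14060 86.86 pitch 0.04
top rim 496 [ 0.0016 -0.001 ] 0.066 tilt deg [ 0.02 -0.73]
top lime 131 [ 0.0017 -0.0001 -0.079 ] 0.0206
top bar 280 -92.8 pitch 0.27
scene rim 711 [-0.0003 -0.0027] 0.0679 tilt deg [ 0.22 -0.04]
scene lime 362 [-0.0152 -0.0042 -0.0872] 0.0343
scene bar 418 86.86 pitch -0.02
top knob b 90 [0.5776 0.2363] 0.1205
top knob c 86 [0.5539 0.1237] 0.1213
top jar 742 [ 0.7462 -0.0292] 0.1248
scene knob A 105 [0.4695 0.2003] 0.1202
scene knob b 139 [0.5775 0.2339] 0.1189
scene knob c 123 [0.5518 0.1234] 0.1185
scene jar 1067 [ 0.7453 -0.0307] 0.1233
stripe 537 [ 0.4444 -0.2026  0.0103] 176.54
```

View pics/7.png

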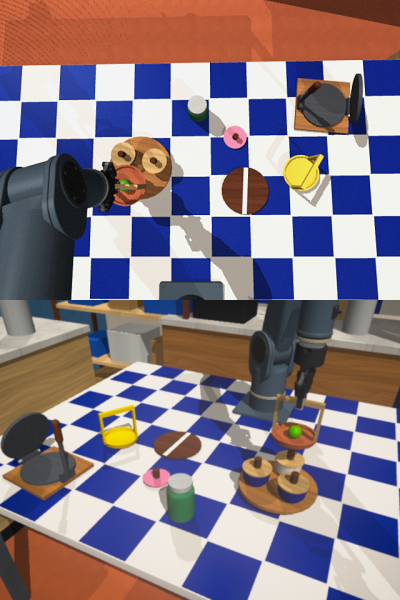

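Picture 7: the dish hangs level over the covered bowl with the lime centred, at (295,432) in the scene view. The bare stripe lies at 176.5° and the hoop at 86.9°. Nothing else has moved, so I'm handing in.

```bash
python3 -c "
from rig import *
s=sense();print(abs(s['qvel']).max());print(job_done())"
```

```text
0.00429869307044396
the job is handed in; nothing more can be done
None
```

The job is done and handed in at about 21 s: the lid is on the bowl and released, and the arm is still holding the dish at rest over it. `job_done()` gives no verdict, so the results below are my own measurements.

- **Lid:** it sits level on the white bowl, with the flange top at 85.5 mm against 85 mm expected.
- **Dish:** it hangs about 35 mm above the knob, centred to about 1 mm. The hoop is at 86.9° and the stripe at 176.5°, so they are square to within about 0.5°.
- **Level and lime:** the dish reads under 1° of tilt in every view. The lime is within 0.5 mm of the middle by the wrist camera and 2 mm by the top camera.
- **Bystanders:** the two blue bowls and the jar measured where they started. The yellow and pink look-alikes look unmoved in the pictures.

One check disagreed: the scene camera's ball fit put the lime 15 mm off, but with the wrong radius (34 mm instead of 20 mm). I think the green mask let other things in, so I discounted it; the picture shows the lime centred.

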